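Load the filter tray of a fluorescence optics module

TASK

Load the optics module: slide the three loose round filters across its open tray, without lifting them off it, so that each drops flat into a pocket of its own size (the large filter in the large middle pocket, the small ones in the two small pockets). Then push the tray fully shut, and leave the other things on the bench where they are.

Things in the scene. Friction and masses are not known exactly. Their poses are not given: they have to be found in the camera images.
- module: Fixed white optics module on the bench, a low box 320 mm deep (x 0 to 320), 260 mm wide (y -130 to 130) and 105 mm high. Origin on the bench at the middle of its front face (the mouth the tray comes out of). Its x axis points from the mouth into the box, the direction in which the tray shuts; y is across, z up. The open tray lies at negative x. The mouth leaves 5 mm over the tray's deck: a filter that is not down in a pocket jams there.
- tray (a joint): Travel of the tray in m along the module's +x: 0 fully pulled out, 0.265 fully shut (end stop). Starts between 0 and 0.015. It slides stiffly (about 9 N) and stays where it is left.
- tray_deck (a point): Point on the tray's flat bare aluminium deck, 40 mm above the bench, on its centre line, 130 mm outward (-x) of the tray's inner end, which is level with the mouth at joint 0. The deck is 212 mm wide between two low side rims, which stand 2 mm above it; from this point it runs 138 mm outward to the inside of the front panel. Axes as the module's; moves with the tray.
- tray_front (a point): Centre of the outer face of the tray's upright white front panel, on which to push the tray shut (towards the module's +x). The panel is 12 mm thick, 236 mm wide and reaches from 12 to 62 mm above the bench (22 mm above the deck); this point lies 37 mm above the bench. Axes as the module's; moves with the tray.
- pocket_large (a point): Point at the centre of the floor of the large pocket, in the middle of the row of three, 60 mm outward of the tray's inner end. The pocket is round, 46 mm in diameter and 8 mm deep (its mouth, with a small bevel, is 8 mm above this point), so a seated filter lies flush with the deck. Axes as the module's; moves with the tray.
- pocket_small_left (a point): Point at the centre of the floor of the small pocket on the module's +y side, 62 mm beside the large one. The pocket is round, 36 mm in diameter and 8 mm deep (its mouth, with a small bevel, is 8 mm above this point), so a seated filter lies flush with the deck. Axes as the module's; moves with the tray.
- pocket_small_right (a point): Point at the centre of the floor of the small pocket on the module's -y side, 62 mm beside the large one. The pocket is round, 36 mm in diameter and 8 mm deep (its mouth, with a small bevel, is 8 mm above this point), so a seated filter lies flush with the deck. Axes as the module's; moves with the tray.
- filter_large: Loose large filter: a dark metal disc with a glass middle, 42 mm in diameter, 8 mm thick, about 35 g, lying flat on the deck between the pockets and the front panel. Origin at the centre of its underside, z up. The three filters lie side by side in a row in any order, about 62 mm apart.
- filter_small_a: Loose small filter: the same, 32 mm in diameter, 8 mm thick, about 22 g. Origin at the centre of its underside. Either small filter may go in either small pocket.
- filter_small_b: The other small filter, identical to the first. Origin at the centre of its underside.
- spare_filter: Bystander, leave where it is: a 50 mm filter disc, 10 mm thick, flat on the bench beside the tray. Origin under its centre.
- screwdriver: Bystander, leave where it is: screwdriver 150 mm long lying on the bench beside the tray, along its own x.
- jar: Bystander, leave where it is: white jar, 52 mm across, 75 mm tall, standing beyond one corner of the front panel. Origin under its centre.
- dropper: Bystander, leave where it is: amber bottle, 36 mm across, 70 mm tall, standing beyond the other corner of the front panel. Origin under its centre.
- tube_rack: Bystander, leave where it is: white tube rack 70 x 120 x 35 mm. Origin under its centre.
- mouse: Bystander, leave where it is: black computer mouse, 70 x 56 x 30 mm, beside the module. Origin under its centre.
- filter_case: Bystander, leave where it is: empty grey open case 90 x 130 x 30 mm standing on top of the module. Origin under its centre.

How it is judged:
By the outcome, as a careful person would: the job done as asked, in the order asked, and still so for the second after the job is handed in, with the robot touching nothing.
It also fails if it takes over 72 s, if anything falls off the work surface, if the arm or the gripper's body presses on something with over 40 N, if the wrist force passes 120 N, or if a joint passes its speed limit or range.

ROBOT

A 6-joint arm with a two-finger parallel gripper is mounted at the origin on the work surface. World frame = base frame: x ahead of the robot, y to its left, z up, the work surface at z = 0. Lengths are in m, angles in rad, forces in N, time in s.
With the tool pointing down it reaches from about 0.3 to 0.875 m from the base axis. Payload 6.4 kg.
Tool frame: the origin (TCP) lies on the centre line of the jaws, within the pads' length; the fingertips stand 25 mm ahead of it and the grasp point (between the pads) lies 6 mm ahead of it; z points along the fingers, y is the line along which they close (so a half turn about z gives the same grasp; the last joint's range is limited). The gripper opens to 85 mm and grips with 20 to 120 N. Pads are 22 mm wide; open, the fingers measure 114 mm over their backs; the gripper's body (76 mm by 85 mm) begins 54 mm behind the grasp point. The pads swing forward as they close: fully open they stand 13 mm farther back than shut.
Start: joints at [-0.206, 0.181, 1.607, -0, 1.354, -0.206], TCP at [0.575, 0, 0.256] pointing down, gripper open.
Joint ranges: [-2.99, 2.99], [-0.89, 2.07], [0.3, 2.58], [-1.14, 4.28], [0, 2.63], [-3.12, 3.12]. Speed limits (rad/s): [2.57, 2.57, 3.01, 3.14, 3.14, 3.14].

INTERFACE

Orientations are given as a unit quaternion [w, x, y, z].
In Python, from bench import get_obs, camera, hand_in, spot_in gives the robot as it stands.
- The arm moves only by the shell command python3 -m jog 'ROWS'. ROWS is JSON, one flat list of numbers, 7 for each row, row after row: the shift along the tool's x, y, z in m, then the turn, a rotation vector about the tool's x, y, z in rad, then the closure, from 0 (fully open) to 1 (shut). A call has 1 to 20 rows; each row is the pose to reach, as a shift and turn from the pose commanded when the call began, along the tool's axes at that moment; what a row does not reach only later rows make up. A row lasts 1/8 s, in which the tool goes at most 62.5 mm and 10.7 degrees, less where a joint would pass 70% of its speed; a pose out of reach is approached as far as the arm can. A call with a gripper value outside its range is refused whole. The fingers move at their own pace and stop on an object; the grip force is fixed at half the most. Time passes only in rows, so rows that repeat a pose let the fingers close. It gives the time, the measured TCP pose, the force, the opening and the grip force at its end, in the units of the state.
- get_obs(): the state, without advancing time (a new reading comes with each control period).
- camera(name): name is "scene" or "side" or "wrist"; returns a dict with "frame" (384x512x3 uint8, red, green, blue), "mtx" (3x3 intrinsics, pixels), "extrinsics" (4x4, takes a point from camera to world coordinates). Camera axes: x right, y up, looking along -z (the intrinsics and any distortion apply to the point x, -y, -z); pixel columns grow to the right and rows downward; lengths in m; the calibration is good to about 2 mm. A picture is of the moment at which its call begins. There is no depth.
- hand_in(): hands the job in; it is judged then, once.
Trained networks look in a picture, given as the dict that the camera call returned (one of the last four; its "shot" number tells which), for a name from the list of things; names that differ only in an ending like _2 or _b are one class to them, and where a whole thing is asked for, a point or a joint stands for the part that bears it (a point fixed in the world has none). Each returns a list of dicts, best first, with "confidence" (0 to 1); they miss things now and then, are a little off and sometimes report something else, mostly with a low value. They report only what shows in the picture. A call takes as long as a camera call.
- spot_in(picture, name): "xyz" ([x, y, z] in m, in world coordinates, good to about 4 mm: the middle of the surface that is visible of it).
The state is a dict: "time_s": time; "q": joint angles; "dq": joint speeds; "joint_efforts": joint torques, N m; "eef_pos": TCP position; "eef_rot": TCP orientation; "wrist_force": force on the tool from outside, world axes, zero at the start; "torque": the same for the moment, N m; "opening": opening from 0.0 (shut) to 1.0 (fully open); "grasp_force": force on a finger pad.
Only numpy, scipy, OpenCV 4.12 (cv2) and the standard library are available. Lean on these libraries where they do the work, as an engineer would, in place of code of your own. Each camera call takes 0.05 s, during which the arm holds its last target. There are 200 camera calls.

## Working session

There is one attempt and no reset: what is moved stays moved. The work goes in short steps, Python scripts to look and compute and a shell command to move; the robot and the scene stay as the last step left them, time stands still between calls to the robot, and variables do not carry over. Pictures are saved under pics/ and viewed, at most 10 in all, crops included, and the job is handed in when it is done.

```bash
mkdir -p pics; cat > h.py <<'E'
import numpy as np,cv2
from bench import *
def save(p,n): cv2.imwrite(f'pics/{n}.png',p['frame'][:,:,::-1])
def proj(p,X):
    E=np.linalg.inv(p['extrinsics']);c=(E[:3,:3]@np.atleast_2d(X).T).T+E[:3,3]
    c=c*[1,-1,-1];u=(p['mtx']@c.T).T;return u[:,:2]/u[:,2:]
def ray(p,px,z):
    E=p['extrinsics'];d=np.linalg.inv(p['mtx'])@[px[0],px[1],1];d=E[:3,:3]@(d*[1,-1,-1]);o=E[:3,3]
    return o+d*(z-o[2])/d[2]
E
python3 - <<'E'
from h import *
o=get_obs();print(o['time_s'],o['eef_pos'],o['eef_rot'])
for c in ['scene','wrist','side']:
    p=camera(c);save(p,c+'0');print(c,p['extrinsics'].round(3).tolist(),p['mtx'].round(1).tolist())
    for n in ['module','tray_deck','tray_front','pocket_large','pocket_small_left','filter_large','filter_small_a','jar','dropper','screwdriver','spare_filter']:
        print(n,[(np.round(d['xyz'],3).tolist(),round(d['confidence'],2)) for d in spot_in(p,n)][:4])
E
```

```text
0.0 [5.74504081e-01 1.16908546e-04 2.55387911e-01] [-7.32892095e-04  7.07120939e-01  7.07092094e-01 -4.59505969e-04]
scene [[-0.43, -0.665, 0.611, 1.191], [0.903, -0.319, 0.288, 0.215], [0.003, 0.675, 0.738, 0.851], [0.0, 0.0, 0.0, 1.0]] [[406.3, 0.0, 256.1], [0.0, 406.3, 191.4], [0.0, 0.0, 1.0]]
module [([0.578, 0.113, 0.095], 0.64)]
tray_deck [([0.553, -0.098, 0.04], 0.75)]
tray_front [([0.553, -0.106, 0.04], 0.66), ([0.37, -0.408, 0.031], 0.42)]
pocket_large [([0.556, -0.1, 0.037], 0.87)]
pocket_small_left [([0.552, -0.101, 0.04], 0.75)]
filter_large [([0.471, -0.15, 0.053], 0.63)]
filter_small_a [([0.596, -0.145, 0.052], 0.68), ([0.534, -0.148, 0.053], 0.57)]
jar [([0.668, -0.304, 0.052], 0.62), ([0.489, 0.21, 0.115], 0.62)]
dropper [([0.434, -0.322, 0.041], 0.78)]
screwdriver [([0.701, -0.104, 0.016], 0.94), ([0.71, 0.094, 0.014], 0.33)]
spare_filter [([0.552, -0.106, 0.039], 0.58)]
wrist [[1.0, 0.001, 0.0, 0.575], [-0.001, 0.962, 0.274, 0.07], [0.0, -0.274, 0.962, 0.374], [0.0, 0.0, 0.0, 1.0]] [[334.7, 0.0, 254.3], [0.0, 334.7, 189.2], [0.0, 0.0, 1.0]]
module [([0.526, 0.048, 0
[... 604 characters left out ...]
.0]] [[495.3, 0.0, 258.9], [0.0, 495.3, 186.8], [0.0, 0.0, 1.0]]
module [([0.511, 0.02, 0.044], 0.76), ([0.528, -0.12, 0.041], 0.73)]
tray_deck [([0.526, -0.121, 0.038], 0.72)]
tray_front [([0.531, -0.118, 0.04], 0.58), ([0.357, -0.079, 0.005], 0.32)]
pocket_large [([0.527, -0.119, 0.04], 0.73)]
pocket_small_left [([0.52, -0.12, 0.043], 0.89)]
filter_large [([0.47, -0.16, 0.054], 0.47)]
filter_small_a [([0.588, -0.141, 0.048], 0.68), ([0.529, -0.154, 0.046], 0.49)]
jar [([0.648, -0.33, 0.054], 0.84)]
dropper [([0.421, -0.336, 0.045], 0.79), ([0.523, -0.12, 0.039], 0.34)]
screwdriver [([0.698, -0.122, 0.021], 0.58), ([0.421, -0.335, 0.044], 0.58)]
spare_filter [([0.355, -0.082, 0.009], 0.79)]
```

View pics/wrist0.png

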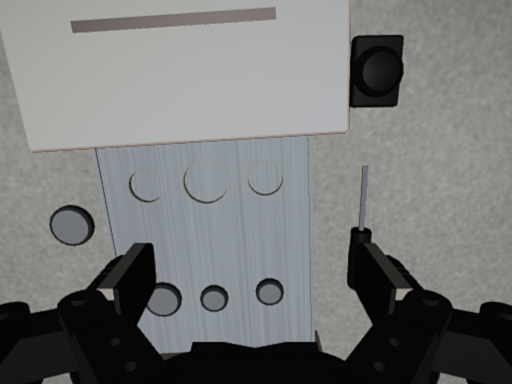

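View pics/side0.png

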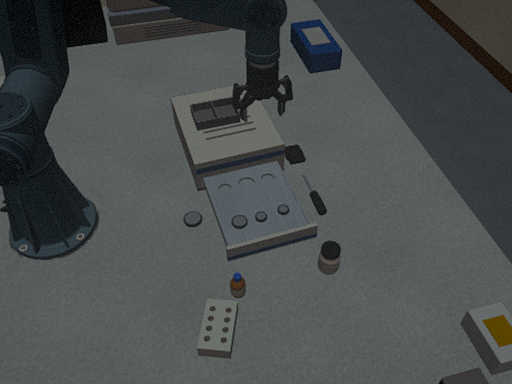

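The wrist picture shows pockets at about (148,184), (206,181), (266,178). The large filter is at (163,299) and the small ones at (214,298) and (269,291). The module's front top edge runs from (32,151) to (349,131).

```bash
python3 - <<'E'
from h import *
p=camera('wrist')
a=ray(p,(32,151),.105);b=ray(p,(349,131),.105)
print('roof',a,b,np.linalg.norm(a-b),np.degrees(np.arctan2(b[1]-a[1],b[0]-a[0])))
for n,px in dict(pl=(148,184),pm=(206,181),pr=(266,178)).items(): print(n,ray(p,px,.04).round(4))
for n,px in dict(L=(163,299),s1=(214,298),s2=(269,291)).items(): print(n,ray(p,px,.048).round(4))
g=cv2.resize(p['frame'][150:340,90:330],None,fx=3.3,fy=3.0);cv2.imwrite('pics/c1.png',g[:,:,::-1])
E
```

```text
roof [0.39474595 0.02521729 0.105     ] [0.64998569 0.04104157 0.105     ] 0.2557297993236457 3.547667289005769
pl [ 0.4648 -0.02    0.04  ]
pm [ 0.5248 -0.0168  0.04  ]
pr [ 0.5866 -0.0137  0.04  ]
L [ 0.4725 -0.1508  0.048 ]
s1 [ 0.5295 -0.1496  0.048 ]
s2 [ 0.5908 -0.1407  0.048 ]
```

View pics/c1.png

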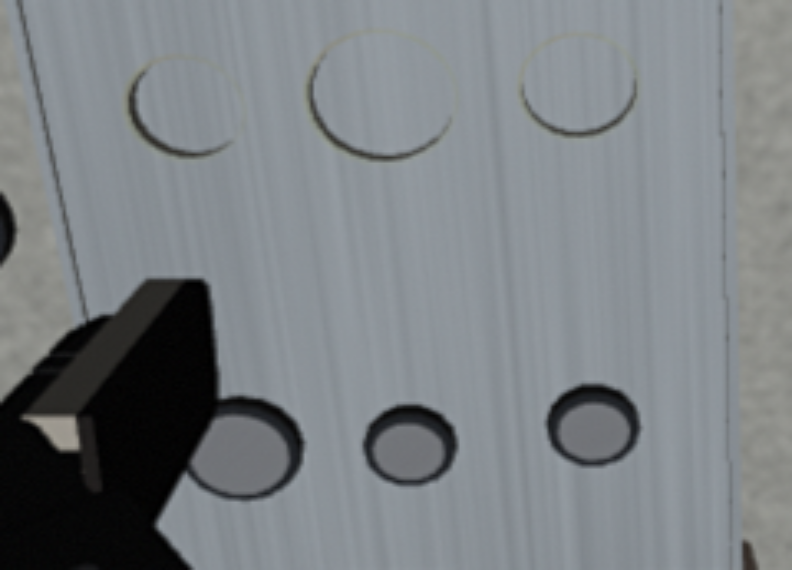

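Refined pocket circle centres in pixels are (145.8,185), (205.8,181.5) and (265.5,178.2). The filter tops are at about (163,302), (214,300) and (270,294). The filter order is large, small, small, so I'll move the middle small one to the left pocket, then the large to the middle, then the right small one straight in.

```bash
python3 -m jog '[-0.05,-0.015,0.04,0,0,-0.061,0.25, -0.1,-0.03,0.08,0,0,-0.061,0.5, -0.153,-0.045,0.12,0,0,-0.061,0.5, -0.153,-0.045,0.12,0,0,-0.061,0.5, -0.153,-0.045,0.12,0,0,-0.061,0.5]'
python3 - <<'E'
from h import *
p=camera('wrist');save(p,'w2')
o=get_obs();print(o['eef_pos'],o['opening'])
E
```

```text
time_s: 2.48
eef_pos: [0.5299, -0.1533, 0.1361]
eef_rot: [-0.0, 0.686, 0.728, 0.0]
wrist_force: [1.0, 0.2, -0.3]
opening: 0.502
grasp_force: 0.0
[ 0.53062737 -0.15277556  0.13697612] 0.4969325883051314
```

View pics/w2.png

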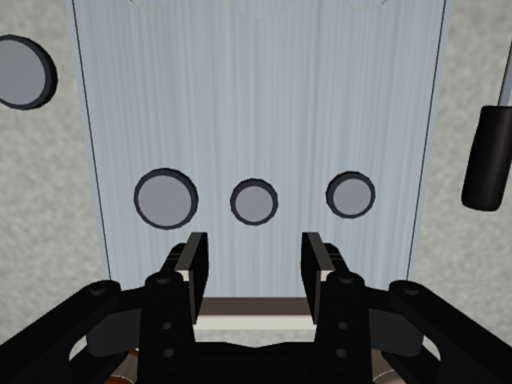

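The middle small filter's top is at (254,203), the large at (166,200) and the right small at (351,195.5). The front panel's inner edge is at about row 298, and the yaw matches the tray.

```bash
python3 - <<'E'
from h import *
p=camera('wrist')
def fit(px,r,w):
    g=cv2.cvtColor(p['frame'],cv2.COLOR_RGB2GRAY)
    u,v=map(int,px);c=g[v-w:v+w,u-w:u+w]
    m=((c>95)*255).astype('uint8');
    return c[w].tolist()[::3]
o=get_obs();T=o['eef_pos']
R=cv2.Rodrigues(np.zeros(3))[0]
from scipy.spatial.transform import Rotation as Ro
q=o['eef_rot'];R=Ro.from_quat([q[1],q[2],q[3],q[0]]).as_matrix()
for n,px in dict(L=(166,200),s1=(254,203),s2=(350.5,196)).items():
    X=ray(p,px,.048);print(n,X.round(4),'tool',(R.T@(X-T)).round(4))
print('diam s1',ray(p,(230,203),.048)-ray(p,(278,203),.048),'L',ray(p,(134,200),.048)-ray(p,(198,200),.048))
w=dict(np.load) if 0 else None
d=spot_in(p,'filter_small_a');print([(x['xyz'],x['confidence']) for x in d])
# pockets from first image pose
M=np.array([[334.7,0,254.3],[0,334.7,189.2],[0,0,1]])
P=dict(mtx=M,extrinsics=np.array([[1,.001,0,.575],[-.001,.962,.274,.07],[0,-.274,.962,.374],[0,0,0,1]]))
for px in [(145.8,185),(205.8,181.5),(265.5,178.2)]:
    X=ray(P,px,.04);print('pocket',X.round(4),'tool',(R.T@(X-T)).round(4))
for px in [(163,302.3),(214.2,300.3),(270,294)]:print('filt',ray(P,px,.048).round(4))
E
```

```text
L [ 0.473  -0.1528  0.048 ] tool [ 0.0033 -0.0582  0.0894]
s1 [ 0.53   -0.1514  0.048 ] tool [ 0.0012 -0.0012  0.0895]
s2 [ 0.5919 -0.1429  0.048 ] tool [0.0058 0.0612 0.0896]
diam s1 [-0.0311193 -0.0018542  0.       ] L [-0.0413645  -0.00246502  0.        ]
[([0.5917, -0.1455, 0.0461], 0.68), ([0.5292, -0.1542, 0.0498], 0.57)]
pocket [ 0.4629 -0.0205  0.04  ] tool [ 0.136  -0.0601  0.0973]
pocket [ 0.525  -0.0168  0.04  ] tool [0.1358 0.0021 0.0974]
pocket [ 0.5865 -0.0134  0.04  ] tool [0.1354 0.0637 0.0975]
filt [ 0.4726 -0.1545  0.048 ]
filt [ 0.53  -0.152  0.048]
filt [ 0.5923 -0.144   0.048 ]
```

```bash
python3 -m jog '[0.001,-0.001,0.03,0,0,0,0.53, 0.001,-0.001,0.055,0,0,0,0.53, 0.001,-0.001,0.066,0,0,0,0.53, 0.001,-0.001,0.069,0,0,0,0.53, 0.001,-0.001,0.069,0,0,0,0.53]'
python3 - <<'E'
from h import *
p=camera('wrist');save(p,'w3')
E
```

```text
time_s: 3.25
eef_pos: [0.5297, -0.1521, 0.0682]
eef_rot: [0.001, 0.685, 0.729, 0.0]
wrist_force: [0.1, 0.3, -0.1]
opening: 0.471
grasp_force: 0.0
```

View pics/w3.png

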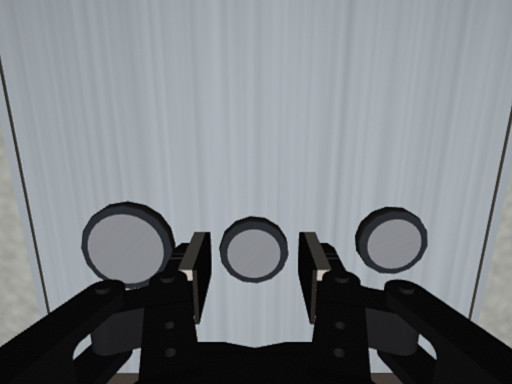

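The filter sits centred between the pads at (254,250), with the neighbours clear of the finger backs. I'll lower a little more, feeling for the deck.

```bash
python3 -m jog '[0,0,0.001,0,0,0,0.53,0,0,0.002,0,0,0,0.53,0,0,0.002,0,0,0,0.53]'; python3 -m jog '[0,0,0,0,0,0,0.6,0,0,0,0,0,0,0.68,0,0,0,0,0,0,0.68,0,0,0,0,0,0,0.68,0,0,0,0,0,0,0.68]'
```

```text
time_s: 3.68
eef_pos: [0.529, -0.1521, 0.0654]
eef_rot: [0.0, 0.685, 0.728, 0.0]
wrist_force: [0.7, 0.6, 0.5]
opening: 0.469
grasp_force: 0.0
time_s: 4.3
eef_pos: [0.529, -0.1521, 0.0658]
eef_rot: [0.0, 0.685, 0.728, -0.0]
wrist_force: [-2.2, 0.9, 5.8]
opening: 0.334
grasp_force: 58.8
```

```bash
python3 - <<'E'
from h import *
p=camera('wrist');save(p,'w4')
E
```

```text
(no output)
```

View pics/w4.png

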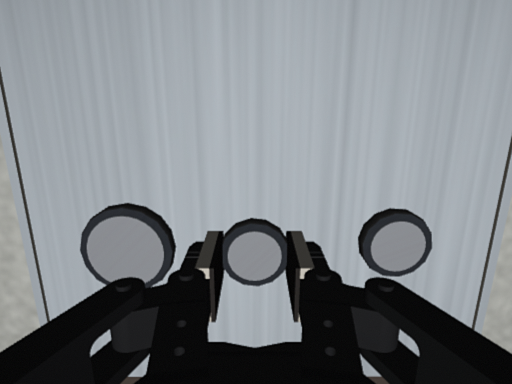

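The disc is gripped squarely at (255,252). Now I'll slide it inward, then diagonally to the left pocket.

```bash
python3 -m jog '[0.012,0,0,0,0,0,0.68,0.03,0,0,0,0,0,0.68,0.05,0,0,0,0,0,0.68,0.067,-0.012,0,0,0,0,0.68,0.083,-0.026,0,0,0,0,0.68,0.1,-0.04,0,0,0,0,0.68,0.117,-0.052,0,0,0,0,0.68,0.128,-0.057,0,0,0,0,0.68,0.128,-0.059,0,0,0,0,0.68,0.128,-0.059,0,0,0,0,0.68]'
python3 - <<'E'
from h import *
p=camera('wrist');save(p,'w5')
E
```

```text
time_s: 5.6
eef_pos: [0.4618, -0.0269, 0.0653]
eef_rot: [-0.001, 0.685, 0.728, 0.0]
wrist_force: [-0.6, 3.7, 7.1]
opening: 0.336
grasp_force: 60.0
```

View pics/w5.png

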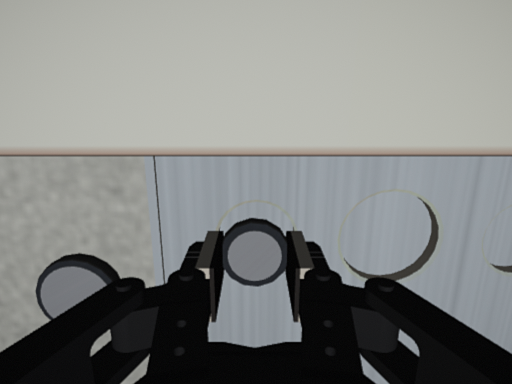

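The disc (255,252) is just short of the left pocket, whose rim top is at (256,200). The large pocket is centred at about (388,234).

```bash
cat >> h.py <<'E'
from scipy.spatial.transform import Rotation as Ro
def tool(p,px,z):
    o=get_obs();q=o['eef_rot'];return (Ro.from_quat([q[1],q[2],q[3],q[0]]).as_matrix().T@(ray(p,px,z)-o['eef_pos'])).round(4)
E
python3 - <<'E'
from h import *
p=camera('wrist')
print('disc',tool(p,(255,252),.048))
print('mid',tool(p,(388,234),.04),tool(p,(388,189),.04),tool(p,(388,279.5),.04),ray(p,(388,234),.04))
print('left top',tool(p,(256,200),.04), tool(p,(217,228),.04),tool(p,(296,228),.04))
print('mouth',tool(p,(256,154),.105))
E
```

```text
disc [ 0.0023 -0.0001  0.0172]
mid [0.0074 0.0612 0.0252] [0.029  0.0589 0.0252] [-0.0162  0.0638  0.0251] [ 0.5224559  -0.01579641  0.04      ]
left top [0.0239 0.0003 0.0253] [ 0.0104 -0.0176  0.0253] [0.0104 0.0187 0.0252]
mouth [ 0.0561 -0.     -0.0397]
```

```bash
python3 -m jog '[0.002,0,0,0,0,0,0.68,0.0038,0,0,0,0,0,0.68,0.0038,0,0,0,0,0,0.68,0.0038,0,0,0,0,0,0.63,0.0038,0,0,0,0,0,0.6,0.0038,0,0,0,0,0,0.6,0.0038,0,0,0,0,0,0.6]'
python3 - <<'E'
from h import *
p=camera('wrist');save(p,'w6')
E
```

```text
time_s: 6.58
eef_pos: [0.4619, -0.0241, 0.0652]
eef_rot: [-0.0, 0.685, 0.728, -0.0]
wrist_force: [-0.7, -1.5, 0.1]
opening: 0.403
grasp_force: 0.0
```

View pics/w6.png

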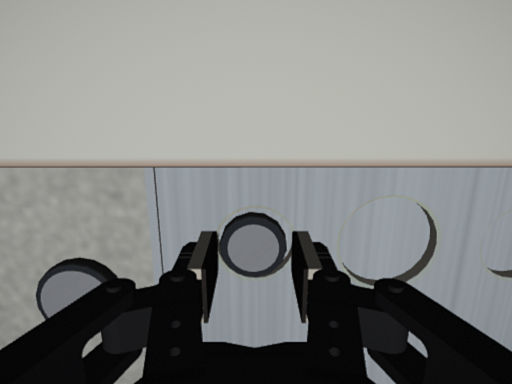

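```bash
cat >> h.py <<'E'
def disc(g,box):
    # dark ring outer blob & grey glass ellipse in box (u0,v0,u1,v1)
    u0,v0,u1,v1=box;c=cv2.cvtColor(g[v0:v1,u0:u1],cv2.COLOR_RGB2GRAY);return c
E
python3 - <<'E'
from h import *
for n,cv in (('w4',252),('w5',252),('w6',245)):
    g=cv2.cvtColor(cv2.imread(f'pics/{n}.png'),cv2.COLOR_BGR2GRAY)
    print(n,'col',g[195:295,254].tolist());print(' row',g[cv,208:304].tolist())
E
```

```text
w4 col [177, 177, 176, 176, 177, 176, 176, 176, 175, 176, 176, 177, 177, 176, 176, 177, 177, 177, 178, 176, 178, 179, 169, 112, 22, 13, 19, 23, 33, 44, 46, 46, 47, 46, 44, 48, 93, 143, 146, 143, 143, 142, 142, 143, 143, 143, 141, 142, 142, 141, 142, 141, 142, 142, 141, 142, 142, 143, 143, 141, 141, 142, 142, 143, 143, 142, 141, 141, 141, 140, 141, 141, 141, 143, 141, 142, 140, 140, 141, 141, 142, 143, 141, 144, 147, 122, 47, 42, 43, 44, 91, 157, 176, 173, 171, 172, 171, 171, 171, 172]
 row [53, 53, 53, 53, 51, 29, 8, 5, 7, 7, 5, 4, 3, 8, 24, 46, 46, 44, 43, 69, 127, 146, 144, 143, 142, 143, 142, 142, 143, 143, 143, 143, 142, 143, 142, 143, 142, 142, 141, 142, 142, 142, 142, 142, 143, 143, 143, 143, 142, 141, 141, 142, 143, 143, 142, 142, 142, 141, 141, 141, 141, 142, 143, 143, 143, 142, 142, 140, 141, 142, 143, 145, 136, 84, 45, 44, 46, 47, 41, 15, 6, 8, 7, 8, 8, 7, 6, 14, 36, 54, 54, 52, 53, 53, 52, 52]
w5 col [153, 154, 155, 154, 153, 148, 149, 153, 154, 155, 154, 155, 154, 153, 154, 154, 154, 154, 154, 154, 155, 158, 137, 63, 13, 11, 17, 22, 32, 41, 41, 40, 40, 39, 39, 58, 103, 12
[... 954 characters left out ...]
, 122, 122, 123, 123, 123, 123, 122, 123, 123, 123, 123, 121, 122, 121, 121, 121, 122, 123, 123, 122, 121, 121, 121, 122, 122, 122, 123, 123, 123, 123, 126, 104, 39, 36, 38, 36, 43, 97, 148, 152, 149, 148, 147, 148, 147, 148, 148, 148, 147, 147, 147, 148, 147, 147, 147]
 row [24, 5, 5, 7, 4, 3, 5, 3, 4, 21, 49, 47, 33, 36, 37, 37, 39, 36, 35, 63, 116, 126, 124, 123, 124, 122, 123, 123, 122, 123, 123, 123, 124, 121, 124, 123, 122, 122, 122, 122, 122, 123, 123, 123, 123, 123, 123, 122, 123, 123, 124, 123, 123, 123, 122, 121, 122, 121, 121, 123, 123, 123, 122, 122, 121, 121, 122, 123, 123, 126, 113, 48, 35, 38, 39, 38, 36, 37, 87, 159, 155, 152, 141, 87, 12, 1, 3, 4, 5, 4, 3, 5, 10, 31, 46, 45]
```

Between the two pictures the glass shrank from 53 to 51 px and moved up 7 px, which fits a disc dropped into the pocket. Next I'll go over the large filter and check its position with a contour finder.

```bash
cat >> h.py <<'E'
def glasses(p):
    g=cv2.cvtColor(p['frame'],cv2.COLOR_RGB2GRAY)
    C,H=cv2.findContours(((g<85)*255).astype('uint8'),cv2.RETR_CCOMP,cv2.CHAIN_APPROX_NONE)
    out=[]
    for c,h in zip(C,H[0]):
        if h[3]>=0 and cv2.contourArea(c)>300:
            (u,v),(a,b),t=cv2.fitEllipse(c)
            if 0.75<a/b: out.append((u,v,a,b))
    return out
E
python3 -m jog '[0,0,-0.02,0,0,0,0.5,-0.02,0.001,-0.05,0,0,0,0.47,-0.07,0.002,-0.05,0,0,0,0.47,-0.12,0.0025,-0.05,0,0,0,0.47,-0.1295,0.0025,-0.04,0,0,0,0.47,-0.1295,0.0025,-0.04,0,0,0,0.47,-0.1295,0.0025,-0.04,0,0,0,0.47]'
python3 - <<'E'
from h import *
p=camera('wrist');save(p,'w7')
for e in glasses(p): print(np.round(e,1),'z48',tool(p,e[:2],.048))
E
```

```text
time_s: 7.5
eef_pos: [0.4719, -0.1519, 0.1049]
eef_rot: [-0.001, 0.685, 0.729, 0.0]
wrist_force: [1.2, -0.8, 0.8]
opening: 0.527
grasp_force: 0.0
[470.7 221.8  39.   47.2] z48 [0.0009 0.1198 0.057 ]
[253.9 225.7  57.9  62.1] z48 [-0.0013 -0.0009  0.0571]
[75.6 76.6 67.3 78.1] z48 [ 0.0779 -0.0891  0.0572]
```

```bash
python3 -m jog '[-0.001,-0.001,0.02,0,0,0,0.47,-0.001,-0.001,0.035,0,0,0,0.47,-0.001,-0.001,0.039,0,0,0,0.47,-0.001,-0.001,0.041,0,0,0,0.47,-0.001,-0.001,0.041,0,0,0,0.5,-0.001,-0.001,0.041,0,0,0,0.6,-0.001,-0.001,0.041,0,0,0,0.6,-0.001,-0.001,0.041,0,0,0,0.6]'
python3 - <<'E'
from h import *
p=camera('wrist');save(p,'w8')
for e in glasses(p): print(np.round(e,1),'z48',tool(p,e[:2],.048))
E
```

```text
time_s: 8.55
eef_pos: [0.4719, -0.1544, 0.0652]
eef_rot: [0.0, 0.685, 0.728, 0.0]
wrist_force: [-1.3, 1.4, 5.9]
opening: 0.453
grasp_force: 59.8
[254.2 254.   71.   77.8] z48 [ 0.0014 -0.0005  0.0172]
```

```bash
python3 -m jog '[0.01,0.005,0,0,0,0,0.6,0.025,0.018,0,0,0,0,0.6,0.042,0.032,0,0,0,0,0.6,0.058,0.046,0,0,0,0,0.6,0.075,0.056,0,0,0,0,0.6,0.095,0.06,0,0,0,0,0.6,0.113,0.06,0,0,0,0,0.6,0.122,0.06,0,0,0,0,0.6,0.122,0.06,0,0,0,0,0.6,0.122,0.06,0,0,0,0,0.6]'
python3 - <<'E'
from h import *
p=camera('wrist');save(p,'w9')
for e in glasses(p): print(np.round(e,1),'z48',tool(p,e[:2],.048),'z40',tool(p,e[:2],.04))
E
```

```text
time_s: 9.85
eef_pos: [0.5245, -0.0277, 0.0649]
eef_rot: [0.0, 0.685, 0.728, 0.001]
wrist_force: [0.9, 4.5, 7.1]
opening: 0.449
grasp_force: 60.8
[117.2 233.4  48.1  54.9] z48 [ 0.0114 -0.0599  0.0169] z40 [ 0.008  -0.0635  0.0249]
[254.3 253.9  71.6  77.7] z48 [ 0.0016 -0.0004  0.017 ] z40 [-0.0025 -0.0004  0.025 ]
```

View pics/w9.png

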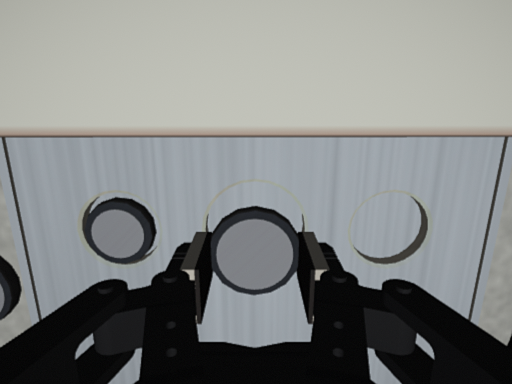

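The left filter is seated: it lies inside its pocket with the wall visible around it. The large pocket's rim top is at (255,180), and the right pocket is centred at (388.5,227).

```bash
python3 - <<'E'
from h import *
p=camera('wrist')
print(tool(p,(255,180),.04),tool(p,(205.5,222),.04),tool(p,(304.5,222),.04))
print('right',tool(p,(388.5,190),.04),tool(p,(388.5,264),.04),tool(p,(349,227),.04),tool(p,(428,227),.04))
E
```

```text
[ 0.0332 -0.0001  0.025 ] [ 0.0135 -0.0226  0.0249] [0.0135 0.0225 0.025 ]
right [0.0286 0.0591 0.0251] [-0.0079  0.0631  0.025 ] [0.011 0.043 0.025] [0.0109 0.0792 0.0251]
```

```bash
python3 -m jog '[0.004,0,0,0,0,0,0.6,0.0087,0,0,0,0,0,0.6,0.0087,0,0,0,0,0,0.6,0.0087,0,0,0,0,0,0.52,0.0087,0,0,0,0,0,0.48,0.0087,0,0,0,0,0,0.48,0.0087,0,0,0,0,0,0.48]'
python3 - <<'E'
from h import *
p=camera('wrist');save(p,'w10')
for e in glasses(p): print(np.round(e,1),'z48',tool(p,e[:2],.048),'z40',tool(p,e[:2],.04))
E
```

```text
time_s: 10.82
eef_pos: [0.5234, -0.0202, 0.0642]
eef_rot: [-0.0, 0.685, 0.728, -0.0]
wrist_force: [-1.2, 0.3, 0.7]
opening: 0.519
grasp_force: 0.0
[120.  248.9  47.1  53.9] z48 [ 0.0044 -0.0593  0.0163] z40 [ 0.0005 -0.0628  0.0243]
[253.  246.5  68.3  74.3] z48 [ 0.0055 -0.001   0.0163] z40 [ 0.0016 -0.0011  0.0243]
```

The large filter has dropped too: its glass shrank from 77.7 to 74.3 px and the row moved the same way. Now the last small filter.

```bash
python3 -m jog '[0,0,-0.02,0,0,0,0.48,-0.02,0.01,-0.05,0,0,0,0.5,-0.07,0.035,-0.05,0,0,0,0.53,-0.115,0.058,-0.05,0,0,0,0.53,-0.127,0.06,-0.04,0,0,0,0.53,-0.127,0.06,-0.04,0,0,0,0.53,-0.127,0.06,-0.04,0,0,0,0.53]'
python3 - <<'E'
from h import *
p=camera('wrist');save(p,'w11')
for e in glasses(p): print(np.round(e,1),'z48',tool(p,e[:2],.048))
E
```

```text
time_s: 11.75
eef_pos: [0.59, -0.1418, 0.1037]
eef_rot: [-0.001, 0.685, 0.729, -0.0]
wrist_force: [-0.4, -0.0, 0.2]
opening: 0.469
grasp_force: 0.0
[257.5 227.1  41.8  44.4] z48 [-0.0017  0.0011  0.056 ]
```

```bash
python3 -m jog '[-0.001,0.001,0.02,0,0,0,0.53,-0.001,0.001,0.034,0,0,0,0.53,-0.001,0.001,0.038,0,0,0,0.53,-0.001,0.001,0.039,0,0,0,0.53,-0.001,0.001,0.039,0,0,0,0.6,-0.001,0.001,0.039,0,0,0,0.68,-0.001,0.001,0.039,0,0,0,0.68,-0.001,0.001,0.039,0,0,0,0.68]'
python3 - <<'E'
from h import *
p=camera('wrist');save(p,'w12')
for e in glasses(p): print(np.round(e,1),'z48',tool(p,e[:2],.048))
E
```

```text
time_s: 12.8
eef_pos: [0.5926, -0.1444, 0.0661]
eef_rot: [0.001, 0.685, 0.728, 0.0]
wrist_force: [-0.3, 0.2, 6.0]
opening: 0.335
grasp_force: 59.3
[254.1 311.9  82.3  95.4] z48 [-0.0291 -0.0006  0.0181]
[254.3 253.6  50.4  55. ] z48 [ 0.0011 -0.0005  0.0181]
```

```bash
python3 -m jog '[0.012,0,0,0,0,0,0.68,0.03,0,0,0,0,0,0.68,0.05,0,0,0,0,0,0.68,0.07,0,0,0,0,0,0.68,0.09,0,0,0,0,0,0.68,0.108,0,0,0,0,0,0.68,0.12,0,0,0,0,0,0.68,0.12,0,0,0,0,0,0.68,0.12,0,0,0,0,0,0.68]'
python3 - <<'E'
from h import *
p=camera('wrist');save(p,'w13')
for e in glasses(p): print(np.round(e,1),'z48',tool(p,e[:2],.048),'z40',tool(p,e[:2],.04))
g=cv2.cvtColor(p['frame'],cv2.COLOR_RGB2GRAY)
print('col',list(zip(range(180,216),g[180:216,256].tolist())))
print('row',g[225,200:220].tolist(),g[225,290:310].tolist())
E
```

```text
time_s: 13.98
eef_pos: [0.5849, -0.0222, 0.0659]
eef_rot: [-0.0, 0.685, 0.729, 0.001]
wrist_force: [-0.5, 3.8, 7.0]
opening: 0.335
grasp_force: 59.6
[254.2 311.9  82.3  95.1] z48 [-0.0288 -0.0005  0.0178] z40 [-0.0346 -0.0005  0.0258]
[254.3 253.4  50.8  55. ] z48 [ 0.0014 -0.0004  0.0179] z40 [-0.0027 -0.0004  0.0259]
[120.1 233.7  67.3  76.6] z48 [ 0.0109 -0.0591  0.0178] z40 [ 0.0075 -0.0626  0.0258]
col [(180, 165), (181, 165), (182, 165), (183, 164), (184, 164), (185, 166), (186, 165), (187, 165), (188, 166), (189, 165), (190, 165), (191, 166), (192, 163), (193, 160), (194, 158), (195, 161), (196, 165), (197, 166), (198, 165), (199, 164), (200, 165), (201, 164), (202, 165), (203, 165), (204, 164), (205, 164), (206, 164), (207, 164), (208, 164), (209, 165), (210, 164), (211, 164), (212, 165), (213, 165), (214, 167), (215, 157)]
row [152, 155, 158, 160, 161, 163, 164, 165, 165, 165, 164, 164, 163, 163, 164, 163, 163, 161, 161, 144] [164, 162, 162, 165, 145, 86, 147, 158, 156, 158, 160, 161, 166, 165, 164, 162, 161, 162, 164, 161]
```

```bash
python3 -m jog '[0.004,0,0,0,0,0,0.68,0.008,0,0,0,0,0,0.68,0.008,0,0,0,0,0,0.68,0.008,0,0,0,0,0,0.63,0.008,0,0,0,0,0,0.6,0.008,0,0,0,0,0,0.6,0.008,0,0,0,0,0,0.6]'
python3 - <<'E'
from h import *
p=camera('wrist');save(p,'w14')
for e in glasses(p): print(np.round(e,1),'z40',tool(p,e[:2],.04))
E
```

```text
time_s: 14.9
eef_pos: [0.5841, -0.0166, 0.0651]
eef_rot: [-0.0, 0.685, 0.728, -0.0]
wrist_force: [0.1, 0.8, -0.7]
opening: 0.402
grasp_force: 0.0
[254.6 245.   48.4  52.6] z40 [ 0.0019 -0.0003  0.0252]
[122.  245.4  65.8  75.9] z40 [ 0.0018 -0.0621  0.0252]
```

All three appear dropped. I'll rise and take the last look at all of them.

```bash
python3 -m jog '[0,0,-0.03,0,0,0,0.6,-0.02,-0.02,-0.08,0,0,0,0.8,-0.05,-0.05,-0.11,0,0,0,1,-0.06,-0.062,-0.12,0,0,0,1,-0.06,-0.062,-0.12,0,0,0,1,-0.06,-0.062,-0.12,0,0,0,1]'
python3 - <<'E'
from h import *
p=camera('wrist');save(p,'w15')
for e in glasses(p): print(np.round(e,1),'z40',ray(p,e[:2],.04).round(4),tool(p,e[:2],.04))
s=camera('side')
big=cv2.resize(s['frame'][150:270,180:350],(680,480),interpolation=cv2.INTER_CUBIC)
w=cv2.resize(p['frame'][:,:,:],(560,420))
a=cv2.resize(p['frame'][100:260,80:430],(770,352),interpolation=cv2.INTER_CUBIC)
b=cv2.resize(s['frame'][155:260,195:330],(308,240),interpolation=cv2.INTER_CUBIC)
c=np.zeros((592,770,3),np.uint8);c[:352]=a;c[352:,:308]=b
d=cv2.resize(p['frame'],(320,240));c[352:,320:640]=d
cv2.imwrite('pics/last.png',c[:,:,::-1])
E
```

```text
time_s: 15.7
eef_pos: [0.5259, -0.0793, 0.184]
eef_rot: [-0.001, 0.685, 0.728, -0.0]
wrist_force: [0.6, 0.2, -0.7]
opening: -0.002
grasp_force: 0.0
[ 67.3 163.7  44.8  51.8] z40 [ 0.3756 -0.0721  0.04  ] [ 0.0161 -0.1493  0.1442]
[336.6 105.8  32.2  34.7] z40 [ 0.5839 -0.0147  0.04  ] [0.0606 0.0621 0.1439]
[174.2 107.7  32.1  34.4] z40 [ 0.4608 -0.0236  0.04  ] [ 0.0593 -0.0612  0.1441]
[255.2 106.3  46.   47.4] z40 [ 0.5223 -0.0188  0.04  ] [0.0603 0.0004 0.144 ]
```

View pics/last.png

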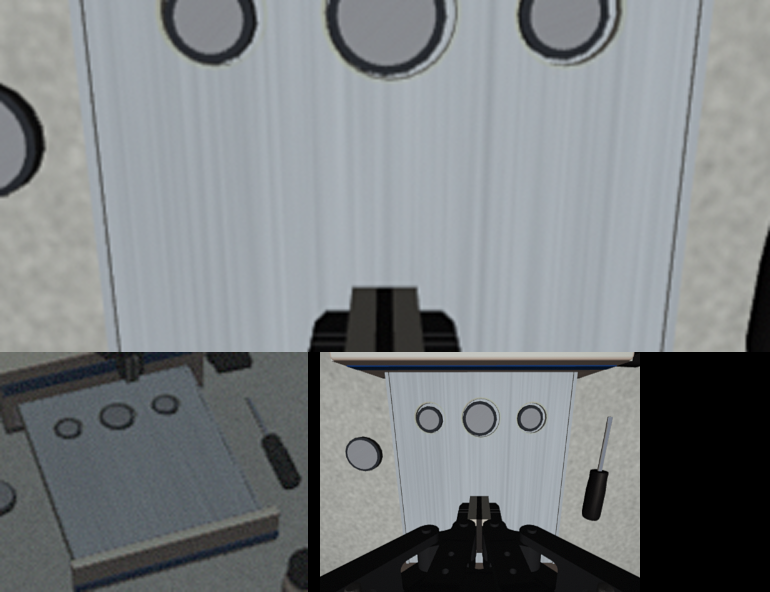

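All three filters sit inside their pockets, flush, with a thin gap showing around them. Next I'll go around the front panel, staying clear of the jar and dropper, and lower behind it.

```bash
python3 -m jog '[-0.05,0,0,0,0,0,1,-0.1,0,0,0,0,0,1,-0.15,0,0,0,0,0,1,-0.195,0,0,0,0,0,1,-0.2,0,0.04,0,0,0,1,-0.2,0,0.08,0,0,0,1,-0.2,0,0.116,0,0,0,1,-0.2,0,0.116,0,0,0,1]'; python3 -m jog '[0.01,0,0,0,0,0,1,0.018,0,0,0,0,0,1,0.024,0,0,0,0,0,1,0.03,0,0,0,0,0,1,0.036,0,0,0,0,0,1,0.042,0,0,0,0,0,1,0.048,0,0,0,0,0,1]'
```

```text
time_s: 16.8
eef_pos: [0.5361, -0.2771, 0.0649]
eef_rot: [-0.004, 0.685, 0.729, -0.0]
wrist_force: [0.4, 0.9, -0.3]
opening: 0.008
grasp_force: 0.0
time_s: 17.68
eef_pos: [0.5359, -0.2343, 0.0703]
eef_rot: [0.003, 0.685, 0.728, -0.001]
wrist_force: [0.6, -10.3, -1.4]
opening: -0.002
grasp_force: 4.7
```

The push force is 10 N, as expected for the tray. I'll keep pushing steadily.

```bash
python3 -m jog '[0.01,0,0,0,0,0,1,0.022,0,0,0,0,0,1,0.034,0,0,0,0,0,1,0.046,0,0,0,0,0,1,0.058,0,0,0,0,0,1,0.07,0,0,0,0,0,1,0.082,0,0,0,0,0,1,0.094,0,0,0,0,0,1,0.1,0,0,0,0,0,1]'; python3 -m jog '[0.01,0,0,0,0,0,1,0.022,0,0,0,0,0,1,0.034,0,0,0,0,0,1,0.046,0,0,0,0,0,1,0.058,0,0,0,0,0,1,0.07,0,0,0,0,0,1,0.082,0,0,0,0,0,1,0.094,0,0,0,0,0,1,0.104,0,0,0,0,0,1,0.112,0,0,0,0,0,1,0.118,0,0,0,0,0,1]'
```

```text
time_s: 18.8
eef_pos: [0.5297, -0.1338, 0.0702]
eef_rot: [0.002, 0.685, 0.728, -0.001]
wrist_force: [-1.7, -9.6, -0.1]
opening: 0.001
grasp_force: 4.7
time_s: 20.18
eef_pos: [0.5224, -0.0159, 0.0701]
eef_rot: [0.002, 0.685, 0.729, -0.001]
wrist_force: [-2.6, -9.8, 2.0]
opening: 0.001
grasp_force: 4.7
```

```bash
python3 -m jog '[0.005,0,0,0,0,0,1,0.01,0,0,0,0,0,1,0.014,0,0,0,0,0,1,0.017,0,0,0,0,0,1]'; python3 -m jog '[0.001,0,0,0,0,0,1,0.002,0,0,0,0,0,1]';python3 -m jog '[0.001,0,0,0,0,0,1,0.002,0,0,0,0,0,1]'
```

```text
time_s: 20.68
eef_pos: [0.5214, 0.001, 0.0702]
eef_rot: [0.002, 0.685, 0.728, -0.001]
wrist_force: [-2.0, -9.0, 3.4]
opening: 0.0
grasp_force: 4.6
time_s: 20.92
eef_pos: [0.5213, 0.0029, 0.0702]
eef_rot: [0.002, 0.685, 0.728, -0.001]
wrist_force: [-2.2, -9.6, 3.3]
opening: 0.0
grasp_force: 4.5
time_s: 21.18
eef_pos: [0.5212, 0.0049, 0.0702]
eef_rot: [0.002, 0.685, 0.728, -0.001]
wrist_force: [-1.7, -9.3, 3.2]
opening: -0.001
grasp_force: 4.5
```

```bash
python3 -m jog '[0.001,0,0,0,0,0,1,0.002,0,0,0,0,0,1]';python3 -m jog '[0.001,0,0,0,0,0,1,0.0015,0,0,0,0,0,1]';python3 -m jog '[0.001,0,0,0,0,0,1]'
```

```text
time_s: 21.42
eef_pos: [0.5212, 0.0059, 0.0702]
eef_rot: [0.002, 0.685, 0.729, -0.002]
wrist_force: [-2.1, -17.5, 2.1]
opening: -0.002
grasp_force: 8.2
time_s: 21.68
eef_pos: [0.5211, 0.006, 0.0702]
eef_rot: [0.003, 0.685, 0.729, -0.002]
wrist_force: [-3.6, -21.6, 1.6]
opening: -0.004
grasp_force: 10.7
time_s: 21.8
eef_pos: [0.5212, 0.0061, 0.0702]
eef_rot: [0.004, 0.685, 0.729, -0.003]
wrist_force: [-3.2, -27.5, 1.5]
opening: 0.002
grasp_force: 13.6
```

The tray stopped at y = 0.006, where I predicted 0.0065, and the force is rising there. It is at its end stop, so I'll back away.

```bash
python3 -m jog '[-0.01,0,0,0,0,0,1,-0.04,0,0,0,0,0,1,-0.08,0,0,0,0,0,1,-0.09,0,-0.05,0,0,0,1,-0.09,0,-0.1,0,0,0,1,-0.09,0,-0.15,0,0,0,1,-0.09,0,-0.15,0,0,0,1]'
python3 - <<'E'
from h import *
p=camera('wrist');s=camera('side');save(p,'end_w');save(s,'end_s')
o=get_obs();print(o['wrist_force'])
for n in ['jar','dropper','spare_filter','screwdriver','filter_small_a','tray_front']:
    print(n,[(np.round(d['xyz'],3).tolist(),round(d['confidence'],2)) for d in spot_in(s,n)][:2])
# panel outer top edge expected 15mm outside mouth: predict pixel, and print column profile
M=np.array([.522,.0325]);ax=np.array([-.061,.998])
for d in(0,-.015):
    q=M+ax*d;print(proj(p,[[q[0],q[1],.105 if d==0 else .062]]).round(1))
g=cv2.cvtColor(p['frame'],cv2.COLOR_RGB2GRAY)
print([(v,int(g[v,250])) for v in range(40,190,3)])
E
```

```text
time_s: 22.68
eef_pos: [0.5286, -0.0794, 0.2244]
eef_rot: [0.004, 0.685, 0.728, 0.002]
wrist_force: [0.0, -0.2, -0.5]
opening: 0.001
grasp_force: 0.0
[-0.81143302  0.76240388 -1.01618294]
jar [([0.653, -0.327, 0.057], 0.82)]
dropper [([0.422, -0.337, 0.046], 0.71), ([0.516, 0.019, 0.04], 0.21)]
spare_filter [([0.357, -0.086, 0.004], 0.48)]
screwdriver [([0.696, -0.122, 0.019], 0.82), ([0.515, 0.02, 0.045], 0.66)]
filter_small_a []
tray_front [([0.517, 0.017, 0.04], 0.96)]
[[253.5  24.6]]
[[253.2  56.4]]
[(40, 157), (43, 199), (46, 205), (49, 206), (52, 206), (55, 201), (58, 56), (61, 54), (64, 156), (67, 175), (70, 180), (73, 173), (76, 166), (79, 163), (82, 172), (85, 179), (88, 178), (91, 181), (94, 179), (97, 174), (100, 167), (103, 170), (106, 175), (109, 173), (112, 173), (115, 175), (118, 174), (121, 172), (124, 175), (127, 180), (130, 174), (133, 174), (136, 160), (139, 164), (142, 172), (145, 174), (148, 172), (151, 174), (154, 182), (157, 181), (160, 179), (163, 173), (166, 167), (169, 168), (172, 172), (175, 170), (178, 169), (181, 170), (184, 168), (187, 164)]
```

The panel edge appears at row 56–57, where the shut position predicts 56.4. The bystanders seen by the side camera (jar, dropper, spare filter, screwdriver) haven't moved.

```bash
python3 -c "
from bench import hand_in
print(hand_in())"
```

```text
the job is handed in; nothing more can be done
None
```

I slid all three filters into pockets of their own size and pushed the tray shut to its end stop, then handed the job in at about 23 s; the jar, dropper, spare filter and screwdriver showed no movement, while the tube rack, mouse and filter case were not rechecked.

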